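# Hold the toner-waste can open and let its lid down softly

## Robot

A 6-joint arm with a two-finger parallel gripper is mounted at the origin on the work surface. World frame = base frame: x ahead of the robot, y to its left, z up, the work surface at z = 0. Lengths are in mm, angles in rad, forces in N, time in s.
With the tool pointing down it reaches from about 275 to 850 mm from the base axis. Payload 19 kg.
Tool frame: the origin (TCP) lies at the very end of the fingers, on their centre line; the grasp point (between the pads) lies env.grip_depth behind it (env.grip_depth is the distance from the TCP to the grasp point, in mm); z points along the fingers, x is the direction in which the jaws open and shut, and the axes are right-handed (so a half turn about z gives the same grasp; the last joint's range is limited). The gripper opens to 85 mm and grips with 20 to 120 N. Pads are 22 mm wide; open, the fingers measure 114 mm over their backs; the gripper's body (76 mm by 85 mm) begins 54 mm behind the grasp point. The pads swing forward as they close: fully open they stand 13 mm farther back than shut.
Start: joints at [0.997, 0.15, 1.437, -0, 1.554, -0.134], TCP at [244.811, 520.248, 231.267] pointing down, gripper open.
Joint ranges: [-2.8, 2.8], [-0.68, 2.1], [0.12, 2.68], [-1.39, 4.53], [0.16, 2.79], [-2.81, 2.81]. Speed limits (rad/s): [1.89, 1.89, 2.22, 3.01, 3.01, 3.01].

## Interface

Orientations are given as a 3x3 rotation matrix whose columns are the frame's x, y, z axes.
In Python, from rig import env gives the robot as it stands.
- The arm moves only by the tool apply_moves, never from a script. Its arguments are lists of equal length, an entry for each row: "dp": the shift along the tool's x, y, z in mm, a list of three; "angular": the turn, a rotation vector about the tool's x, y, z in rad, a list of three. In form: {"dp": [[dx, dy, dz], ...], "angular": [[ax, ay, az], ...]}. A call has exactly 8 rows; each row shifts and turns the commanded pose from where the row before left it, along the tool's axes as they then stand; what a row does not reach is not made up. A row lasts 1/12 s, in which the tool goes at most 41.7 mm and 7.16 degrees, less where a joint would pass 70% of its speed; a pose out of reach is approached as far as the arm can. A call is refused whole if a number of a shift passes 41.7 or a number of a turn 0.125, either way. A call with a gripper value outside its range is refused whole. "grip" is the finger opening in mm, from 0 to 85.4, set as the call begins (left out, the last holds). The fingers move at their own pace and stop on an object; the grip force is fixed at half the most. Time passes only in rows, so rows that do not move let the fingers close, or fill a call up. It gives the time, the measured TCP pose, the force and the opening at its end, in the units of the state.
- env.get_obs(): the state, without advancing time (a new reading comes with each control period).
- env.grab_frame(name): name is "scene" or "top" or "wrist"; returns a dict with "img" (480x640x3 uint8, red, green, blue), "range_z" (480x640 float32, mm along the optical axis (not along the pixel's ray), 0 where there is no reading), "camera_matrix" (3x3 intrinsics, pixels), "world_from_camera" (4x4, takes a point from camera to world coordinates); the wrist camera has in their place "mount" (4x4, takes a point from camera to tool coordinates, whose origin is the TCP and whose axes are the tool frame's). Camera axes: x right, y down, z forward; pixel columns grow to the right and rows downward; lengths in mm; the calibration is good to about 2 mm. The wrist camera is an equidistant fisheye: a pixel r from the principal point sees the ray r / f radians off the axis. A picture is of the moment at which its call begins: read the wrist's pose just before it.
- env.close_job(): hands the job in, once; it reports no verdict.
Trained networks look in a picture, given as the dict that the camera call returned (one of the last four; its "shot" number tells which), for a name from the list of things; names that differ only in an ending like _2 or _b are one class to them, and where a whole thing is asked for, a point or a joint stands for the part that bears it (a point fixed in the world has none). Each returns a list of dicts, best first, with "score" (0 to 1); they miss things now and then, are a little off and sometimes report something else, mostly with a low value. They report only what shows in the picture. A call takes as long as a camera call.
- env.regions_of(picture, label): "pixels" (480x640 bool, what is visible of it) and "at" ([column, row] in pixels, amid what is visible of it).
The state is a dict: "clock": time; "qpos": joint angles; "dq": joint speeds; "joint_torque": joint torques, N m; "position": TCP position; "tcp_rot": TCP orientation; "wrist_force": force on the tool from outside, world axes, zero at the start; "ft_torque": the same for the moment, N m; "grip_width": opening from 0.0 (shut) to 1.0 (fully open).
Only numpy, scipy, OpenCV 4.12 (cv2) and the standard library are available. Lean on these libraries where they do the work, as an engineer would, in place of code of your own. Each camera call takes 0.05 s, during which the arm holds its last target.

## Task

Open the wider of the two step cans, the toner-waste can, for a colleague who is throwing in dirty wipers: press its pedal right down with the fingertips, keep the lid wide open for three seconds, then let the pedal up slowly so that the lid is lowered all the way and never drops or slams (a slam puffs toner dust out), and move clear. Work by the pedal only: do not touch either lid, do not lift, tip or shove the cans, keep the slim can shut, and leave everything else on the bench as it is.

Things in the scene. Friction and masses are not known exactly. Their poses are not given: they have to be found in the camera images.
- wide_can: the wide can: brushed-steel step can, 200 mm diameter, loose on the bench. Rim 235 mm high; the closed domed lid tops out at about 265 mm. Origin at the centre of its underside; z up; its pedal sticks out along its -x axis, its lid hinge and push rod are at the back (+x). The two cans stand in either order, left or right, with pedals turned up to about 30 degrees either way from the robot; the wide one is the toner-waste can.
- wide_can_pad (a point): point to press on the wide can's pedal: centre of the top face of the black pedal plate (56 mm wide, 48 mm from front to back, top about 47 mm above the bench at rest, 18 mm behind the plate's front edge, 143 mm from the can's axis and 43 mm out from the can's wall). It moves with the pedal: at full press it is about 25 mm lower. Its axes are the can's when the pedal is up.
- wide_can_pedal (a joint): pedal angle of this can, rad: 0 = up (at rest), 0.146 = pressed fully down (stop). Lever length from its pivot inside the can to the pad point 174 mm. Pressing takes about 7 to 14 N at first and less and less as the lid rises, only a few newtons when it is wide open; then the pedal meets its stop.
- wide_can_lid (a joint): lid angle of this can, rad: 0 = shut, 1.25 = fully open (pedal on its stop). Rigidly linked to the pedal, in proportion to it. Only the lid's weight and a light return spring close it and bring the pedal back up; there is no damper: a pedal let go, or let up in a jerk, drops the lid with a bang; over two seconds it settles gently.
- wide_can_cover: domed steel lid of this can, 204 mm diameter, 28 mm deep; origin at the centre of its underside when shut; not to be touched.
- slim_can: the slim can: brushed-steel step can, 155 mm diameter, loose on the bench. Rim 235 mm high; the closed domed lid tops out at about 265 mm. Origin at the centre of its underside; z up; its pedal sticks out along its -x axis, its lid hinge and push rod are at the back (+x).
- slim_can_pad (a point): point to press on the slim can's pedal: centre of the top face of the black pedal plate (56 mm wide, 48 mm from front to back, top about 45 mm above the bench at rest, 18 mm behind the plate's front edge, 121 mm from the can's axis and 43 mm out from the can's wall). It moves with the pedal: at full press it is about 25 mm lower. Its axes are the can's when the pedal is up.
- slim_can_pedal (a joint): pedal angle of this can, rad: 0 = up (at rest), 0.172 = pressed fully down (stop). Lever length from its pivot inside the can to the pad point 145 mm.
- slim_can_lid (a joint): lid angle of this can, rad: 0 = shut, 1.25 = fully open (pedal on its stop). Rigidly linked to the pedal, in proportion to it. Only the lid's weight and a light return spring close it and bring the pedal back up; there is no damper: a pedal let go, or let up in a jerk, drops the lid with a bang; over two seconds it settles gently.
- slim_can_cover: domed steel lid of this can, 159 mm diameter, 28 mm deep; origin at the centre of its underside when shut; not to be touched.
- cleaner: white plastic cleaner bottle standing upright, 58 mm diameter, 190 mm tall, usually between and behind the two cans; origin at the centre of its underside; leave alone
- tape: roll of brown packing tape lying flat, 100 mm outer diameter, 48 mm tall; origin at the centre of its underside; leave alone
- screwdriver: screwdriver lying on the bench, 200 mm long, about 30 mm thick; origin at the middle of its underside; leave alone
- staples: small plain carton of staples, 62 x 105 x 38 mm tall; origin at the centre of its underside; leave alone
- toner: black toner cartridge lying flat, about 290 x 62 x 61 mm tall; origin at the centre of its underside; leave alone
- ream: wrapped ream of paper lying flat, 297 x 210 x 50 mm; origin at the centre of its underside; leave alone

How it is judged (in metres and radians):
On the way:
1. the wide can's lid is wide open (over 1.1 rad of 1.25) by its pedal, and kept so for 2.5 s (value of joint wide_can_lid above 1.1 rad), for 2.5 s.
At the end, for the whole second after the job is handed in: both lids are shut (within 0.03 rad), both cans stand upright and still within 20 mm of where they stood, and the other things are within 20 mm of where they were (value of joint each of wide_can_lid, slim_can_lid below 0.03 rad and linear speed of wide_can below 0.02 m/s and angle between each of wide_can, slim_can's own z axis and vertical below 0.05 rad and distance of each of wide_can, slim_can, cleaner, tape, screwdriver, staples, toner, ream from where it was at the start of the episode below 0.02 m); the robot touches nothing.
It fails at once if the wide can's lid drops: it closes faster than 3.5 rad/s (a pace that would shut it in about a third of a second) (velocity of joint wide_can_lid below -3.5 rad/s).
It fails at once if the robot touches a lid (over 1 N): it is worked by the pedal only (contact force between any of the fingers, the arm and wide_can_cover above 1 N or contact force between any of the fingers, the arm and slim_can_cover above 1 N).
It fails at once if the slim can is opened (lid past 0.15 rad) (value of joint slim_can_lid above 0.15 rad).
It fails at once if a can is lifted, tipped over 0.1 rad or shoved over 30 mm (height (world z) of any of wide_can, slim_can above 0.012 m or angle between any of wide_can, slim_can's own z axis and vertical above 0.1 rad or distance of any of wide_can, slim_can from where it was at the start of the episode above 0.03 m).
It fails at once if one of the other things on the bench is moved over 30 mm (distance of any of cleaner, tape, screwdriver, staples, toner, ream from where it was at the start of the episode above 0.03 m).
It also fails if it takes over 51 s, if anything falls off the work surface, if the arm or the gripper's body presses on something with over 40 N, if the wrist force passes 120 N, or if a joint passes its speed limit or range.

## Working session

There is one attempt and no reset: what is moved stays moved. The work goes in short steps, Python scripts to look and compute and a tool call to move; the robot and the scene stay as the last step left them, time stands still between calls to the robot, and variables do not carry over. Pictures are saved under pics/ and viewed, and the job is handed in when it is done.

Besides the shell and the picture viewer there is one more tool, called after "Request:" by a JSON object that holds its "op" and its "data", one argument or row to a line. apply_moves: Moves the arm, as the interface text tells. Its arguments: {"type":"object","properties":{"dp":{"type":"array"},"angular":{"type":"array"},"grip":{"type":"number"}},"required":["dp","angular"]}

```bash
mkdir -p pics; ls; cat > h.py <<'E'
import numpy as np, cv2
from rig import env
def save(f,n): cv2.imwrite('pics/'+n+'.png', f['img'][:,:,::-1])
def pts(f,mask):
    v,u=np.nonzero(mask&(f['range_z']>0)); z=f['range_z'][v,u]; K=f['camera_matrix']
    P=np.c_[(u-K[0,2])/K[0,0]*z,(v-K[1,2])/K[1,1]*z,z,np.ones(len(z))]
    return (P@np.array(f['world_from_camera']).T)[:,:3]
E
python3 - <<'E'
from h import *
for c in ['top','scene']:
    f=env.grab_frame(c); save(f,c+'0'); np.savez('pics/'+c+'0.npz',**{k:np.array(v) for k,v in f.items()})
    for l in ['wide_can','slim_can','wide_can_pad','slim_can_pad','wide_can_cover']:
        for r in env.regions_of(f,l)[:2]:
            p=pts(f,r['pixels']); print(c,l,round(r['score'],2),r['at'],r['pixels'].sum(),np.median(p,0).round(),p.min(0).round(),p.max(0).round())
o=env.get_obs();print(o['clock'],o['position'],o['tcp_rot'],o['wrist_force'],env.grip_depth)
E
```

```text
pics
top wide_can 0.97 [396.6, 194.7] 6510 [ 646. -233.  257.] [ 499. -387.  -11.] [ 816. -139.  275.]
top slim_can 0.89 [212.0, 210.7] 4548 [618. 227. 255.] [492. 157.  -7.] [756. 317. 275.]
top wide_can_pad 0.94 [395.5, 248.9] 368 [ 525. -247.   47.] [ 499. -284.   -6.] [ 556. -219.   58.]
top slim_can_pad 0.6 [207.1, 249.8] 375 [523. 275.  45.] [492. 244.  -6.] [555. 307.  61.]
top slim_can_pad 0.53 [393.5, 247.3] 360 [ 525. -248.   47.] [ 499. -278.   -5.] [ 556. -220.   58.]
top wide_can_cover 0.68 [402.5, 188.6] 5288 [ 657. -239.  258.] [ 557. -401.  -11.] [ 796. -140.  275.]
top wide_can_cover 0.23 [297.5, 157.4] 512 [762.  17. 126.] [743.  -9.  -7.] [830.  49. 197.]
scene wide_can 0.61 [424.7, 258.5] 9734 [ 596. -262.  229.] [ 497. -348. -268.] [1324.  -30.  269.]
scene slim_can 0.78 [270.8, 198.0] 5869 [589. 195. 180.] [492. 152.  -6.] [881. 477. 271.]
scene wide_can_pad 0.76 [400.5, 320.6] 355 [ 524. -250.   47.] [ 498. -278.   -1.] [ 560. -225.   53.]
scene slim_can_pad 0.71 [237.0, 235.4] 257 [523. 269.  45.] [493. 240.   0.] [579. 326.  52.]
scene slim_can_pad 0.43 [281.7, 313.7] 1179 [377.   1.  41.] [331. -45.  -3.] [432.  72.  54.]
0.6 [244.80865817 520.24827167 231.28378945] [[ 4.25754197e-01  9.04838861e-01 -2.09422755e-05]
 [ 9.04838858e-01 -4.25754197e-01 -7.40424299e-05]
 [-7.59127296e-05  1.25744906e-05 -9.99999997e-01]] [-0.38977844  0.94492434  0.13089891] 18.700000000000003
```

View pics/top0.png

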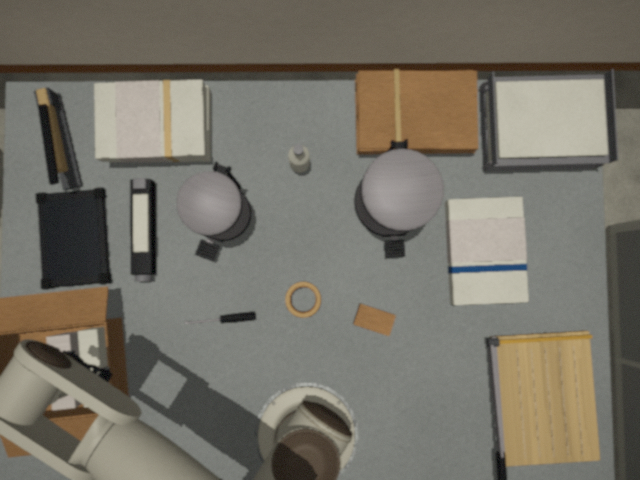

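View pics/scene0.png

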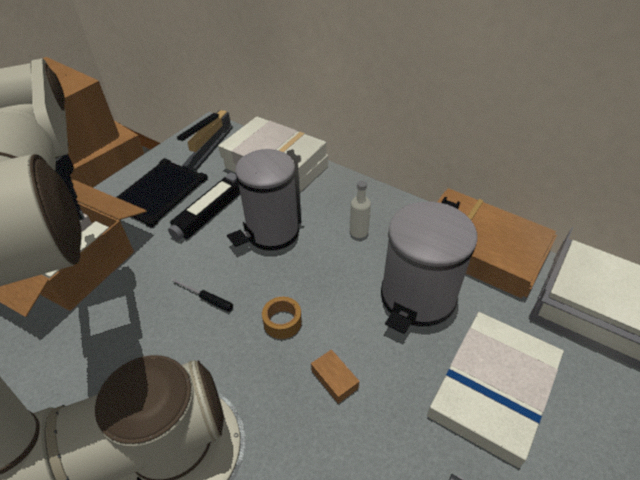

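```bash
python3 - <<'E'
from h import *
f=dict(np.load('pics/top0.npz')); P=pts(f,np.ones((480,640),bool))
# lid circles: points z 232-275
import scipy.optimize as so
for n,c,R in [('wide',(655,-240),102),('slim',(625,228),79.5)]:
    q=P[(P[:,2]>236)&(P[:,2]<280)&(np.hypot(P[:,0]-c[0],P[:,1]-c[1])<140)]
    r=so.least_squares(lambda s:(q[:,2]-(s[2]-s[3]*((q[:,0]-s[0])**2+(q[:,1]-s[1])**2))),[*c,265,.002],loss='soft_l1').x
    print(n,r[:3],len(q),q.min(0),q.max(0),(q.min(0)+q.max(0))/2)
    for b in (0,):
        p=P[(P[:,2]>38)&(P[:,2]<54)&(P[:,0]<560)&(P[:,0]>485)&(abs(P[:,1]-(-248 if n=='wide' else 272))<50)]
        print(p.min(0),p.max(0),p.mean(0), cv2.minAreaRect(p[:,:2].astype(np.float32)))
E
```

```text
wide [ 659.59332905 -241.09654705  265.61955902] 5419 [ 557.3748354  -340.66015081  236.01125102] [ 784.65375006 -139.55608711  275.03903366] [ 671.01429273 -240.10811896  255.52514234]
[ 496.99936298 -276.49737053   38.12654779] [ 558.70045649 -214.21914616   53.78175043] [ 525.33623674 -247.37075373   46.71314556] ((529.1578979492188, -246.04806518554688), (61.933841705322266, 60.30607986450195), 3.188716411590576)
slim [629.74313416 238.05136897 265.83615545] 3414 [549.36460889 157.4074615  236.04466227] [731.89175592 316.66266786 275.14966444] [640.6281824  237.03506468 255.59716336]
[492.12469173 222.45732842  38.01456656] [554.13926287 308.89332835  53.05700443] [522.97115621 275.75812712  45.39151787] ((531.4518432617188, 267.5130920410156), (67.85780334472656, 73.92053985595703), 68.65170288085938)
```

The top view shows the wide can at right (lid at 402,189, pedal at 395,249). The slim can is at left (lid at 210,203, pedal at 207,250). Next I plan the transit with the fingers shut: inward along a chord, turning the tool with the base.

```bash
cat > plan.py <<'E'
from h import *
from scipy.spatial.transform import Rotation as R
def plan(target,rv_world,n,ramp=True):
    """target xyz; rv_world total rotation vector (world)"""
    o=env.get_obs(); p=np.array(o['position']); T=np.array(o['tcp_rot'])
    w=np.ones(n)
    if ramp:
        k=min(4,n//2)
        for i in range(k): w[i]=w[-1-i]=(i+1)/(k+1)
    w/=w.sum(); d=np.array(target)-p; rv=np.array(rv_world)
    out=[]
    for i in range(n):
        out.append(((T.T@(d*w[i])).round(1),(T.T@(rv*w[i])).round(3)))
        T=R.from_rotvec(rv*w[i]).as_matrix()@T
    for c in range(0,n,8):
        print('dp',[a.tolist() for a,_ in out[c:c+8]]); print('an',[b.tolist() for _,b in out[c:c+8]])
E
python3 -c "
from plan import *
plan([430,-205,205],[0,0,-1.578],32)"
```

```text
dp [[-4.1, 3.4, 0.2], [-8.2, 6.9, 0.4], [-12.0, 10.6, 0.6], [-15.5, 14.7, 0.8], [-18.6, 19.2, 0.9], [-17.5, 20.2, 0.9], [-16.3, 21.2, 0.9], [-15.1, 22.1, 0.9]]
an [[0.0, -0.0, 0.011], [0.0, -0.0, 0.023], [0.0, -0.0, 0.034], [0.0, -0.0, 0.045], [0.0, -0.0, 0.056], [0.0, -0.0, 0.056], [0.0, -0.0, 0.056], [0.0, -0.0, 0.056]]
dp [[-13.8, 22.9, 0.9], [-12.5, 23.6, 0.9], [-11.1, 24.3, 0.9], [-9.8, 24.9, 0.9], [-8.3, 25.4, 0.9], [-6.9, 25.8, 0.9], [-5.4, 26.2, 0.9], [-4.0, 26.4, 0.9]]
an [[0.0, -0.0, 0.056], [0.0, -0.0, 0.056], [0.0, -0.0, 0.056], [0.0, -0.0, 0.056], [0.0, -0.0, 0.056], [0.0, -0.0, 0.056], [0.0, -0.0, 0.056], [0.0, -0.0, 0.056]]
dp [[-2.5, 26.6, 0.9], [-1.0, 26.7, 0.9], [0.6, 26.7, 0.9], [2.1, 26.7, 0.9], [3.6, 26.5, 0.9], [5.0, 26.3, 0.9], [6.5, 25.9, 0.9], [8.0, 25.5, 0.9]]
an [[0.0, -0.0, 0.056], [0.0, -0.0, 0.056], [0.0, -0.0, 0.056], [0.0, -0.0, 0.056], [0.0, -0.0, 0.056], [0.0, -0.0, 0.056], [0.0, -0.0, 0.056], [0.0, -0.0, 0.056]]
dp [[9.4, 25.0, 0.9], [10.8, 24.5, 0.9], [12.1, 23.8, 0.9], [13.5, 23.1, 0.9], [11.8, 17.8, 0.8], [9.4, 13.0, 0.6], [6.6, 8.4, 0.4], [3.4, 4.1, 0.2]]
an [[0.0, -0.0, 0.056], [0.0, -0.0, 0.056], [0.0, -0.0, 0.056], [0.0, -0.0, 0.056], [0.0, -0.0, 0.045], [0.0, -0.0, 0.034], [0.0, -0.0, 0.023], [0.0, -0.0, 0.011]]
```

Request:
{"op": "apply_moves", "data": {
  "dp": [
    [-4.1, 3.4, 0.2],
    [-8.2, 6.9, 0.4],
    [-12.0, 10.6, 0.6],
    [-15.5, 14.7, 0.8],
    [-18.6, 19.2, 0.9],
    [-17.5, 20.2, 0.9],
    [-16.3, 21.2, 0.9],
    [-15.1, 22.1, 0.9]
  ],
  "angular": [
    [0, 0, 0.011],
    [0, 0, 0.023],
    [0, 0, 0.034],
    [0, 0, 0.045],
    [0, 0, 0.056],
    [0, 0, 0.056],
    [0, 0, 0.056],
    [0, 0, 0.056]
  ],
  "grip": 0
}}

```text
clock: 1.27
position: [284.4, 362.9, 225.5]
tcp_rot: [[0.704, 0.71, 0.0], [0.71, -0.704, -0.0], [0.0, 0.0, -1.0]]
wrist_force: [0.5, 1.0, -0.1]
grip_width: -0.0
```

Request:
{"op": "apply_moves", "data": {
  "dp": [
    [-13.8, 22.9, 0.9],
    [-12.5, 23.6, 0.9],
    [-11.1, 24.3, 0.9],
    [-9.8, 24.9, 0.9],
    [-8.3, 25.4, 0.9],
    [-6.9, 25.8, 0.9],
    [-5.4, 26.2, 0.9],
    [-4.0, 26.4, 0.9]
  ],
  "angular": [
    [0, 0, 0.056],
    [0, 0, 0.056],
    [0, 0, 0.056],
    [0, 0, 0.056],
    [0, 0, 0.056],
    [0, 0, 0.056],
    [0, 0, 0.056],
    [0, 0, 0.056]
  ]
}}

```text
clock: 1.93
position: [337.5, 156.0, 218.4]
tcp_rot: [[0.942, 0.335, 0.001], [0.335, -0.942, -0.0], [0.001, 0.0, -1.0]]
wrist_force: [1.5, 0.5, -0.0]
grip_width: -0.006
```

Request:
{"op": "apply_moves", "data": {
  "dp": [
    [-2.5, 26.6, 0.9],
    [-1.0, 26.7, 0.9],
    [0.6, 26.7, 0.9],
    [2.1, 26.7, 0.9],
    [3.6, 26.5, 0.9],
    [5.0, 26.3, 0.9],
    [6.5, 25.9, 0.9],
    [8.0, 25.5, 0.9]
  ],
  "angular": [
    [0, 0, 0.056],
    [0, 0, 0.056],
    [0, 0, 0.056],
    [0, 0, 0.056],
    [0, 0, 0.056],
    [0, 0, 0.056],
    [0, 0, 0.056],
    [0, 0, 0.056]
  ]
}}

```text
clock: 2.6
position: [391.3, -50.8, 211.3]
tcp_rot: [[0.994, -0.106, 0.0], [-0.106, -0.994, -0.0], [0.001, 0.0, -1.0]]
wrist_force: [-0.4, 0.6, 0.2]
grip_width: -0.002
```

Request:
{"op": "apply_moves", "data": {
  "dp": [
    [9.4, 25.0, 0.9],
    [10.8, 24.5, 0.9],
    [12.1, 23.8, 0.9],
    [13.5, 23.1, 0.9],
    [11.8, 17.8, 0.8],
    [9.4, 13.0, 0.6],
    [6.6, 8.4, 0.4],
    [3.4, 4.1, 0.2]
  ],
  "angular": [
    [0, 0, 0.056],
    [0, 0, 0.056],
    [0, 0, 0.056],
    [0, 0, 0.056],
    [0, 0, 0.045],
    [0, 0, 0.034],
    [0, 0, 0.023],
    [0, 0, 0.011]
  ]
}}

```text
clock: 3.27
position: [432.6, -205.1, 205.5]
tcp_rot: [[0.904, -0.427, -0.0], [-0.427, -0.904, 0.0], [-0.0, 0.0, -1.0]]
wrist_force: [-0.3, -0.0, -0.1]
grip_width: 0.001
```

```bash
python3 -c "
from plan import *
plan([526,-252,85],0.5*np.array([-.427,-.904,0]),16)"
```

```text
dp [[1.7, 0.0, 2.0], [3.5, 0.1, 4.0], [5.1, 0.1, 6.2], [6.6, 0.2, 8.4], [7.8, 0.2, 10.7], [7.4, 0.2, 11.1], [6.9, 0.2, 11.3], [6.4, 0.2, 11.6]]
an [[0.0, 0.008, 0.0], [0.0, 0.017, 0.0], [0.0, 0.025, 0.0], [0.0, 0.033, 0.0], [0.0, 0.042, 0.0], [0.0, 0.042, 0.0], [0.0, 0.042, 0.0], [0.0, 0.042, 0.0]]
dp [[6.0, 0.2, 11.9], [5.5, 0.2, 12.1], [4.9, 0.2, 12.3], [4.4, 0.2, 12.5], [3.1, 0.2, 10.2], [2.1, 0.1, 7.7], [1.3, 0.1, 5.2], [0.6, 0.0, 2.6]]
an [[0.0, 0.042, 0.0], [0.0, 0.042, 0.0], [0.0, 0.042, 0.0], [0.0, 0.042, 0.0], [0.0, 0.033, 0.0], [0.0, 0.025, 0.0], [0.0, 0.017, 0.0], [0.0, 0.008, 0.0]]
```

Request:
{"op": "apply_moves", "data": {
  "dp": [
    [1.7, 0.0, 2.0],
    [3.5, 0.1, 4.0],
    [5.1, 0.1, 6.2],
    [6.6, 0.2, 8.4],
    [7.8, 0.2, 10.7],
    [7.4, 0.2, 11.1],
    [6.9, 0.2, 11.3],
    [6.4, 0.2, 11.6]
  ],
  "angular": [
    [0, 0.008, 0],
    [0, 0.017, 0],
    [0, 0.025, 0],
    [0, 0.033, 0],
    [0, 0.042, 0],
    [0, 0.042, 0],
    [0, 0.042, 0],
    [0, 0.042, 0]
  ]
}}

```text
clock: 3.93
position: [480.0, -226.5, 145.1]
tcp_rot: [[0.877, -0.423, 0.228], [-0.41, -0.906, -0.107], [0.252, 0.0, -0.968]]
wrist_force: [-0.1, 0.6, 0.2]
grip_width: -0.001
```

Request:
{"op": "apply_moves", "data": {
  "dp": [
    [6.0, 0.2, 11.9],
    [5.5, 0.2, 12.1],
    [4.9, 0.2, 12.3],
    [4.4, 0.2, 12.5],
    [3.1, 0.2, 10.2],
    [2.1, 0.1, 7.7],
    [1.3, 0.1, 5.2],
    [0.6, 0.0, 2.6]
  ],
  "angular": [
    [0, 0.042, 0],
    [0, 0.042, 0],
    [0, 0.042, 0],
    [0, 0.042, 0],
    [0, 0.033, 0],
    [0, 0.025, 0],
    [0, 0.017, 0],
    [0, 0.008, 0]
  ]
}}

```text
clock: 4.6
position: [526.3, -249.6, 84.6]
tcp_rot: [[0.794, -0.424, 0.436], [-0.371, -0.906, -0.204], [0.482, 0.0, -0.876]]
wrist_force: [0.8, 0.2, -0.5]
grip_width: -0.001
```

```bash
python3 -c "
from plan import *
f=env.grab_frame('top'); save(f,'top1')
f2=env.grab_frame('scene'); save(f2,'scene1')
o=env.get_obs(); print(o['clock'],o['position'],o['wrist_force'],o['tcp_rot'])
w=env.grab_frame('wrist'); save(w,'wrist1')
np.savez('pics/wrist1.npz',d=w['range_z'],K=w['camera_matrix'],m=w['mount'])
"
```

```text
4.7 [ 526.34741775 -249.89816421   85.03357861] [ 0.23966621 -0.81370523  0.0078505 ] [[ 7.93954727e-01 -4.24078281e-01  4.35652961e-01]
 [-3.71788359e-01 -9.05625536e-01 -2.03999521e-01]
 [ 4.81050213e-01 -4.31511168e-06 -8.76693044e-01]]
```

View pics/scene1.png

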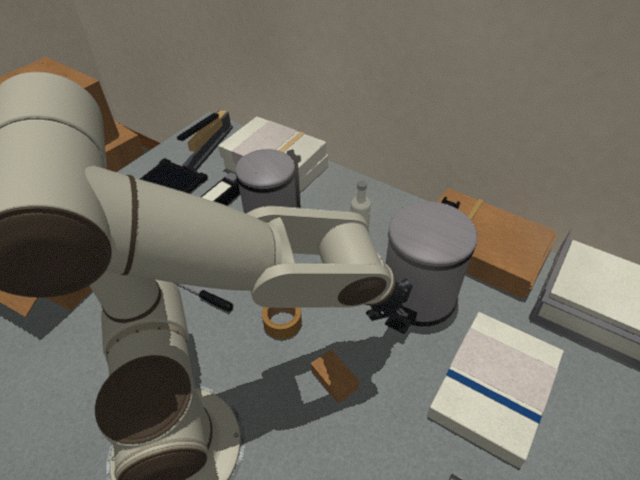

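View pics/wrist1.png

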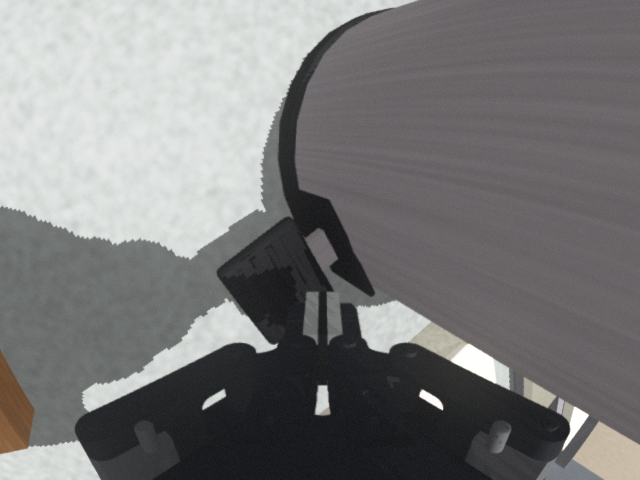

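The wrist view shows the fingertips at (322,295). The pedal plate is around (270,280), with the can wall to the right of the tips. I'll measure the plate from wrist depth.

```bash
python3 -c "
from plan import *
d=np.load('pics/wrist1.npz'); D,K,m=d['d'],d['K'],d['m']
o=env.get_obs(); T=np.array(o['tcp_rot']); p=np.array(o['position'])
v,u=np.nonzero(D>0); z=D[v,u]
x=(u-K[0,2])/K[0,0]; y=(v-K[1,2])/K[1,1]; th=np.hypot(x,y); s=np.tan(th)/np.maximum(th,1e-6)
ok=th<1.4
C=np.c_[x*s*z,y*s*z,z,np.ones(len(z))]
tl=(C@m.T)[:,:3]; W=tl@T.T+p
for px in [(275,280),(235,275),(285,225),(268,325),(250,290),(322,300),(310,297),(322,340)]:
    i=np.nonzero((u==px[0])&(v==px[1]))[0]; print(px,W[i].round(1),tl[i].round(1))
s=ok&(W[:,2]>43)&(W[:,2]<51)&(abs(W[:,0]-525)<45)&(abs(W[:,1]+248)<45)
q=W[s]; print(len(q),q.min(0),q.max(0),q.mean(0),cv2.minAreaRect(q[:,:2].astype(np.float32)))
# fingertip pts in tool frame
f=ok&(abs(tl[:,0])<25)&(abs(tl[:,1])<25)&(tl[:,2]>-25)&(tl[:,2]<8)
q=tl[f];print(q.min(0),q.max(0))
"
```

```text
(275, 280) [[ 522.  -246.5   47.8]] [[-23.1  -1.4  30.4]]
(235, 275) [[ 506.1 -231.3   48.5]] [[-41.1  -8.5  19.7]]
(285, 225) [[ 540.5 -224.9   45.3]] [[-17.6 -28.9  36.2]]
(268, 325) [[ 506.4 -266.6   48.4]] [[-27.7  23.4  27.1]]
(250, 290) [[ 508.4 -242.6   48.7]] [[-34.9   0.8  22.8]]
(322, 300) [[ 527.1 -238.1   95.8]] [[  0.9 -11.2 -11.2]]
(310, 297) [[ 524.1 -235.9   92.6]] [[ -3.8 -11.9 -10.1]]
(322, 340) [[ 514.8 -234.3  119. ]] [[  1.   -9.5 -37.7]]
8814 [ 498.46938139 -281.19335187   43.00115637] [ 569.98766561 -203.29982243   50.99926315] [ 527.85089848 -244.43316751   47.34492771] ((533.8578491210938, -241.79330444335938), (78.00785064697266, 71.16099548339844), 89.18122863769531)
[-12.54637947 -12.6696171  -24.98946603] [14.50231229 -6.21163603 -3.44748278]
```

Request:
{"op": "apply_moves", "data": {
  "dp": [
    [-1.7, 0.2, 2.3],
    [-2.5, 0.3, 3.4],
    [-2.8, 0.3, 3.9],
    [-2.8, 0.3, 3.9],
    [-2.5, 0.2, 3.4],
    [-2.0, 0.2, 2.7],
    [-1.5, 0.1, 2.1],
    [-0.8, 0.1, 1.1]
  ],
  "angular": [
    [0, 0, 0],
    [0, 0, 0],
    [0, 0, 0],
    [0, 0, 0],
    [0, 0, 0],
    [0, 0, 0],
    [0, 0, 0],
    [0, 0, 0]
  ]
}}

```text
clock: 5.42
position: [522.4, -250.8, 56.9]
tcp_rot: [[0.794, -0.425, 0.435], [-0.373, -0.905, -0.204], [0.481, -0.0, -0.877]]
wrist_force: [-0.2, 0.6, -0.3]
grip_width: 0.003
```

Request:
{"op": "apply_moves", "data": {
  "dp": [
    [-0.5, 0, 0.9],
    [-0.5, 0, 0.9],
    [-0.5, 0, 0.9],
    [-0.5, 0, 0.9],
    [-0.5, 0, 0.9],
    [-0.5, 0, 0.9],
    [-0.5, 0, 0.9],
    [-0.5, 0, 0.9]
  ],
  "angular": [
    [0, 0, 0],
    [0, 0, 0],
    [0, 0, 0],
    [0, 0, 0],
    [0, 0, 0],
    [0, 0, 0],
    [0, 0, 0],
    [0, 0, 0]
  ]
}}

```text
clock: 6.08
position: [522.7, -251.0, 49.5]
tcp_rot: [[0.793, -0.425, 0.436], [-0.372, -0.905, -0.205], [0.482, 0.0, -0.876]]
wrist_force: [-7.0, 4.0, 15.6]
grip_width: -0.006
```

Request:
{"op": "apply_moves", "data": {
  "dp": [
    [-0.8, 0.1, 1.1],
    [-0.8, 0.1, 1.1],
    [-0.8, 0.1, 1.1],
    [-0.8, 0.1, 1.1],
    [-0.8, 0.1, 1.1],
    [-0.8, 0.1, 1.1],
    [-0.8, 0.1, 1.1],
    [-0.8, 0.1, 1.1]
  ],
  "angular": [
    [0, 0, 0],
    [0, 0, 0],
    [0, 0, 0],
    [0, 0, 0],
    [0, 0, 0],
    [0, 0, 0],
    [0, 0, 0],
    [0, 0, 0]
  ]
}}

```text
clock: 6.75
position: [521.7, -251.2, 39.4]
tcp_rot: [[0.793, -0.425, 0.437], [-0.372, -0.905, -0.205], [0.483, 0.0, -0.876]]
wrist_force: [0.5, 5.9, 11.8]
grip_width: -0.002
```

```bash
python3 -c "
from plan import *
f2=env.grab_frame('scene'); save(f2,'scene2')
o=env.get_obs(); print(o['clock'],o['position'],o['wrist_force'])
"
```

```text
6.8 [ 521.59343342 -251.06242854   39.09983752] [2.07118276 4.10621673 6.34609745]
```

View pics/scene2.png

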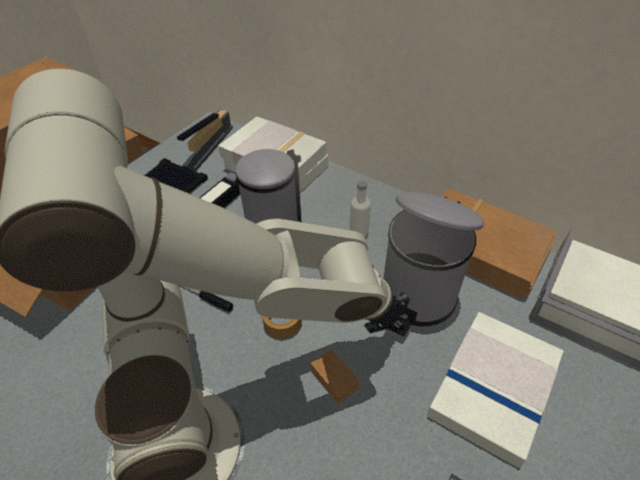

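The lid (440,210) is about half open and the can hasn't moved. I keep pressing.

Request:
{"op": "apply_moves", "data": {
  "dp": [
    [-0.7, 0, 1.1],
    [-0.7, 0, 1.1],
    [-0.7, 0, 1.1],
    [-0.7, 0, 1.1],
    [-0.6, 0, 1.0],
    [-0.6, 0, 1.0],
    [-0.5, 0, 0.9],
    [-0.5, 0, 0.9]
  ],
  "angular": [
    [0, 0, 0],
    [0, 0, 0],
    [0, 0, 0],
    [0, 0, 0],
    [0, 0, 0],
    [0, 0, 0],
    [0, 0, 0],
    [0, 0, 0]
  ]
}}

```text
clock: 7.47
position: [521.4, -251.1, 29.8]
tcp_rot: [[0.792, -0.425, 0.437], [-0.372, -0.905, -0.206], [0.483, 0.0, -0.875]]
wrist_force: [3.1, 4.5, 8.0]
grip_width: 0.0
```

Request:
{"op": "apply_moves", "data": {
  "dp": [
    [-0.3, 0, 0.5],
    [-0.3, 0, 0.5],
    [-0.3, 0, 0.5],
    [-0.3, 0, 0.5],
    [-0.3, 0, 0.5],
    [-0.3, 0, 0.5],
    [0, 0, 0],
    [0, 0, 0]
  ],
  "angular": [
    [0, 0, 0],
    [0, 0, 0],
    [0, 0, 0],
    [0, 0, 0],
    [0, 0, 0],
    [0, 0, 0],
    [0, 0, 0],
    [0, 0, 0]
  ]
}}

```text
clock: 8.13
position: [521.1, -251.1, 26.0]
tcp_rot: [[0.793, -0.425, 0.437], [-0.372, -0.905, -0.206], [0.483, 0.0, -0.876]]
wrist_force: [4.2, -0.5, 5.3]
grip_width: -0.002
```

```bash
python3 -c "
from plan import *
f2=env.grab_frame('scene'); save(f2,'scene3')
o=env.get_obs(); print(o['clock'],o['position'],o['wrist_force'])
"
```

```text
8.1833 [ 521.06063466 -251.12203563   26.03386836] [ 3.13958033 -0.49823057  5.23043065]
```

View pics/scene3.png

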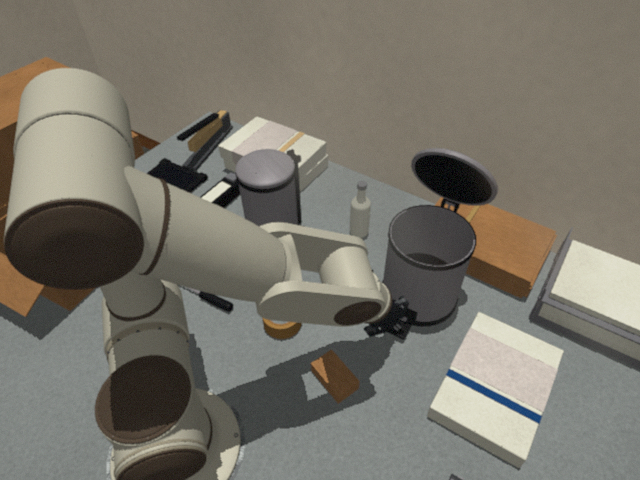

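The lid is nearly wide open, but the force is still low (5 N), so the pedal isn't on its stop yet.

Request:
{"op": "apply_moves", "data": {
  "dp": [
    [-0.2, 0, 0.4],
    [-0.2, 0, 0.4],
    [-0.2, 0, 0.4],
    [-0.2, 0, 0.4],
    [-0.2, 0, 0.4],
    [-0.2, 0, 0.4],
    [0, 0, 0],
    [0, 0, 0]
  ],
  "angular": [
    [0, 0, 0],
    [0, 0, 0],
    [0, 0, 0],
    [0, 0, 0],
    [0, 0, 0],
    [0, 0, 0],
    [0, 0, 0],
    [0, 0, 0]
  ]
}}

```text
clock: 8.85
position: [521.4, -251.3, 24.0]
tcp_rot: [[0.792, -0.425, 0.438], [-0.372, -0.905, -0.206], [0.484, 0.0, -0.875]]
wrist_force: [-4.1, 4.0, 18.5]
grip_width: -0.001
```

The force has jumped to 18 N, so the pedal is on its stop. I check the lid angle and then hold.

```bash
python3 -c "
from plan import *
f=env.grab_frame('scene'); save(f,'scene4')
P=pts(f,np.ones((480,640),bool)); q=P[(P[:,2]>275)&(P[:,0]>640)&(abs(P[:,1]+235)<130)]
c=np.median(q,0); q=q[np.linalg.norm(q-c,axis=1)<130]
n=np.linalg.svd(q-q.mean(0),full_matrices=False)[2][2]; print(len(q),q.mean(0),q.max(0),n,np.arccos(abs(n[2])))
o=env.get_obs(); print(o['clock'],o['position'],o['wrist_force'])
"
```

```text
6811 [1322.10983953 -249.38569367  411.94957975] [1333.53320816 -118.80376455  534.51077553] [-9.99999393e-01 -1.08053543e-03 -2.14450241e-04] 1.5705818765521835
8.9 [ 521.35977902 -251.26094081   24.013304  ] [-3.5573704   4.52693458 17.87781272]
```

Request:
{"op": "apply_moves", "data": {
  "dp": [
    [0, 0, 0],
    [0, 0, 0],
    [0, 0, 0],
    [0, 0, 0],
    [0, 0, 0],
    [0, 0, 0],
    [0, 0, 0],
    [0, 0, 0]
  ],
  "angular": [
    [0, 0, 0],
    [0, 0, 0],
    [0, 0, 0],
    [0, 0, 0],
    [0, 0, 0],
    [0, 0, 0],
    [0, 0, 0],
    [0, 0, 0]
  ]
}}

```text
clock: 9.57
position: [521.4, -251.3, 24.0]
tcp_rot: [[0.792, -0.425, 0.438], [-0.372, -0.905, -0.206], [0.484, 0.0, -0.875]]
wrist_force: [-4.1, 3.6, 18.6]
grip_width: -0.004
```

Request:
{"op": "apply_moves", "data": {
  "dp": [
    [0, 0, 0],
    [0, 0, 0],
    [0, 0, 0],
    [0, 0, 0],
    [0, 0, 0],
    [0, 0, 0],
    [0, 0, 0],
    [0, 0, 0]
  ],
  "angular": [
    [0, 0, 0],
    [0, 0, 0],
    [0, 0, 0],
    [0, 0, 0],
    [0, 0, 0],
    [0, 0, 0],
    [0, 0, 0],
    [0, 0, 0]
  ]
}}

```text
clock: 10.23
position: [521.4, -251.3, 24.0]
tcp_rot: [[0.792, -0.425, 0.438], [-0.372, -0.905, -0.206], [0.484, 0.0, -0.875]]
wrist_force: [-3.6, 4.5, 17.3]
grip_width: -0.001
```

Request:
{"op": "apply_moves", "data": {
  "dp": [
    [0, 0, 0],
    [0, 0, 0],
    [0, 0, 0],
    [0, 0, 0],
    [0, 0, 0],
    [0, 0, 0],
    [0, 0, 0],
    [0, 0, 0]
  ],
  "angular": [
    [0, 0, 0],
    [0, 0, 0],
    [0, 0, 0],
    [0, 0, 0],
    [0, 0, 0],
    [0, 0, 0],
    [0, 0, 0],
    [0, 0, 0]
  ]
}}

```text
clock: 10.9
position: [521.4, -251.3, 24.0]
tcp_rot: [[0.792, -0.425, 0.438], [-0.372, -0.905, -0.206], [0.484, 0.001, -0.875]]
wrist_force: [-3.4, 4.6, 17.0]
grip_width: 0.003
```

Request:
{"op": "apply_moves", "data": {
  "dp": [
    [0, 0, 0],
    [0, 0, 0],
    [0, 0, 0],
    [0, 0, 0],
    [0, 0, 0],
    [0, 0, 0],
    [0, 0, 0],
    [0, 0, 0]
  ],
  "angular": [
    [0, 0, 0],
    [0, 0, 0],
    [0, 0, 0],
    [0, 0, 0],
    [0, 0, 0],
    [0, 0, 0],
    [0, 0, 0],
    [0, 0, 0]
  ]
}}

```text
clock: 11.57
position: [521.4, -251.3, 24.0]
tcp_rot: [[0.792, -0.425, 0.438], [-0.372, -0.905, -0.206], [0.484, 0.001, -0.875]]
wrist_force: [-3.0, 4.8, 17.3]
grip_width: -0.002
```

Request:
{"op": "apply_moves", "data": {
  "dp": [
    [0, 0, 0],
    [0, 0, 0],
    [0, 0, 0],
    [0, 0, 0],
    [0, 0, 0],
    [0, 0, 0],
    [0, 0, 0],
    [0, 0, 0]
  ],
  "angular": [
    [0, 0, 0],
    [0, 0, 0],
    [0, 0, 0],
    [0, 0, 0],
    [0, 0, 0],
    [0, 0, 0],
    [0, 0, 0],
    [0, 0, 0]
  ]
}}

```text
clock: 12.23
position: [521.4, -251.2, 24.0]
tcp_rot: [[0.792, -0.425, 0.438], [-0.372, -0.905, -0.206], [0.484, 0.0, -0.875]]
wrist_force: [-4.3, 3.9, 17.4]
grip_width: 0.002
```

That fit picked up the background, so I redo it. Held so far: about 3.4 s.

```bash
python3 -c "
from plan import *
f=env.grab_frame('scene'); save(f,'scene5')
P=pts(f,np.ones((480,640),bool)); q=P[(P[:,2]>285)&(P[:,0]>640)&(P[:,0]<900)&(abs(P[:,1]+240)<115)]
n=np.linalg.svd(q-q.mean(0),full_matrices=False)[2][2]; print(len(q),q.mean(0),q.min(0),q.max(0),n,np.arccos(abs(n[2])))
r=env.regions_of(f,'wide_can_cover')
if r:
  q=pts(f,r[0]['pixels']);q=q[(q[:,2]>280)&(q[:,0]<900)];n=np.linalg.svd(q-q.mean(0),full_matrices=False)[2][2];print(len(q),n,np.arccos(abs(n[2])))
"
```

```text
3628 [ 734.85867202 -244.88667123  371.52151502] [ 706.06348523 -341.57063396  285.03957499] [ 768.67537473 -138.45602877  451.86455148] [0.95223524 0.05467071 0.30043162] 1.2656511803610349
3685 [0.95199282 0.05456894 0.30121736] 1.2648272746085238
```

View pics/scene5.png

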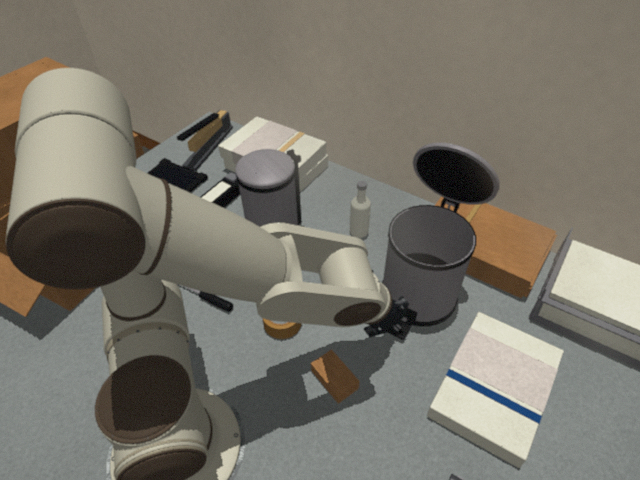

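The lid measures 1.26 rad, fully open, at (455,175), and has been held over 3 s. Now I let the pedal up slowly, at about 7 mm/s.

Request:
{"op": "apply_moves", "data": {
  "dp": [
    [0.3, 0, -0.5],
    [0.3, 0, -0.5],
    [0.3, 0, -0.5],
    [0.3, 0, -0.5],
    [0.3, 0, -0.5],
    [0.3, 0, -0.5],
    [0.3, 0, -0.5],
    [0.3, 0, -0.5]
  ],
  "angular": [
    [0, 0, 0],
    [0, 0, 0],
    [0, 0, 0],
    [0, 0, 0],
    [0, 0, 0],
    [0, 0, 0],
    [0, 0, 0],
    [0, 0, 0]
  ]
}}

```text
clock: 13.0
position: [520.8, -251.0, 27.5]
tcp_rot: [[0.793, -0.425, 0.436], [-0.372, -0.905, -0.205], [0.482, 0.0, -0.876]]
wrist_force: [3.5, -1.6, 5.6]
grip_width: 0.001
```

Request:
{"op": "apply_moves", "data": {
  "dp": [
    [0.3, 0, -0.5],
    [0.3, 0, -0.5],
    [0.3, 0, -0.5],
    [0.3, 0, -0.5],
    [0.3, 0, -0.5],
    [0.3, 0, -0.5],
    [0.3, 0, -0.5],
    [0.3, 0, -0.5]
  ],
  "angular": [
    [0, 0, 0],
    [0, 0, 0],
    [0, 0, 0],
    [0, 0, 0],
    [0, 0, 0],
    [0, 0, 0],
    [0, 0, 0],
    [0, 0, 0]
  ]
}}

```text
clock: 13.67
position: [520.9, -251.0, 32.2]
tcp_rot: [[0.793, -0.425, 0.436], [-0.372, -0.905, -0.205], [0.482, 0.0, -0.876]]
wrist_force: [0.6, -1.3, 7.6]
grip_width: 0.001
```

Request:
{"op": "apply_moves", "data": {
  "dp": [
    [0.3, 0, -0.5],
    [0.3, 0, -0.5],
    [0.3, 0, -0.5],
    [0.3, 0, -0.5],
    [0.3, 0, -0.5],
    [0.3, 0, -0.5],
    [0.3, 0, -0.5],
    [0.3, 0, -0.5]
  ],
  "angular": [
    [0, 0, 0],
    [0, 0, 0],
    [0, 0, 0],
    [0, 0, 0],
    [0, 0, 0],
    [0, 0, 0],
    [0, 0, 0],
    [0, 0, 0]
  ]
}}

```text
clock: 14.33
position: [521.0, -251.1, 36.9]
tcp_rot: [[0.793, -0.425, 0.436], [-0.372, -0.905, -0.205], [0.481, 0.0, -0.876]]
wrist_force: [-0.5, 0.8, 9.0]
grip_width: -0.0
```

Request:
{"op": "apply_moves", "data": {
  "dp": [
    [0.3, 0, -0.5],
    [0.3, 0, -0.5],
    [0.3, 0, -0.5],
    [0.3, 0, -0.5],
    [0.3, 0, -0.5],
    [0.3, 0, -0.5],
    [0.3, 0, -0.5],
    [0.3, 0, -0.5]
  ],
  "angular": [
    [0, 0, 0],
    [0, 0, 0],
    [0, 0, 0],
    [0, 0, 0],
    [0, 0, 0],
    [0, 0, 0],
    [0, 0, 0],
    [0, 0, 0]
  ]
}}

```text
clock: 15.0
position: [521.2, -251.2, 41.6]
tcp_rot: [[0.793, -0.425, 0.436], [-0.372, -0.905, -0.205], [0.482, 0.0, -0.876]]
wrist_force: [-1.5, 0.7, 10.6]
grip_width: 0.002
```

```bash
python3 -c "
from plan import *
f2=env.grab_frame('scene'); save(f2,'scene6')
o=env.get_obs(); print(o['clock'],o['position'],o['wrist_force'])
"
```

```text
15.05 [ 521.30695101 -251.18648154   41.77475832] [-3.54980352  2.42073218 13.62111174]
```

View pics/scene6.png

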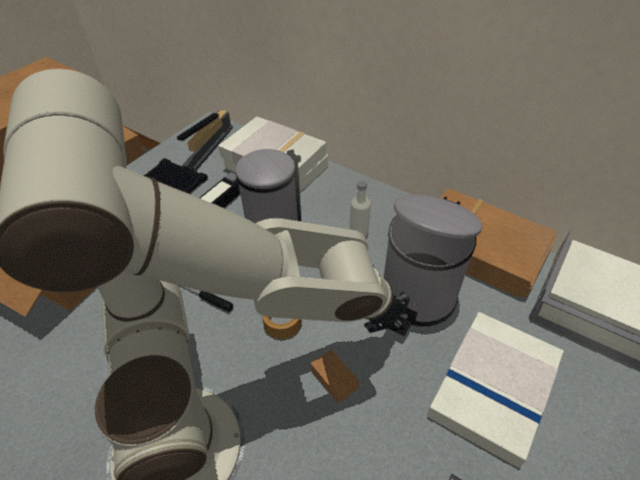

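The lid (437,215) is lowering smoothly. I continue at the same slow pace, slowing further near the end.

Request:
{"op": "apply_moves", "data": {
  "dp": [
    [0.3, 0, -0.5],
    [0.3, 0, -0.5],
    [0.3, 0, -0.5],
    [0.3, 0, -0.5],
    [0.3, 0, -0.5],
    [0.3, 0, -0.5],
    [0.3, 0, -0.5],
    [0.3, 0, -0.5]
  ],
  "angular": [
    [0, 0, 0],
    [0, 0, 0],
    [0, 0, 0],
    [0, 0, 0],
    [0, 0, 0],
    [0, 0, 0],
    [0, 0, 0],
    [0, 0, 0]
  ]
}}

```text
clock: 15.72
position: [521.5, -251.2, 46.4]
tcp_rot: [[0.793, -0.425, 0.436], [-0.372, -0.905, -0.205], [0.482, 0.0, -0.876]]
wrist_force: [-0.7, 2.4, 12.0]
grip_width: 0.001
```

Request:
{"op": "apply_moves", "data": {
  "dp": [
    [0.2, 0, -0.4],
    [0.2, 0, -0.4],
    [0.2, 0, -0.4],
    [0.2, 0, -0.4],
    [0.2, 0, -0.4],
    [0.2, 0, -0.4],
    [0.2, 0, -0.4],
    [0.2, 0, -0.4]
  ],
  "angular": [
    [0, 0, 0],
    [0, 0, 0],
    [0, 0, 0],
    [0, 0, 0],
    [0, 0, 0],
    [0, 0, 0],
    [0, 0, 0],
    [0, 0, 0]
  ]
}}

```text
clock: 16.38
position: [521.4, -251.1, 49.9]
tcp_rot: [[0.793, -0.425, 0.436], [-0.372, -0.905, -0.205], [0.482, 0.0, -0.876]]
wrist_force: [4.0, -0.0, 4.9]
grip_width: -0.002
```

Request:
{"op": "apply_moves", "data": {
  "dp": [
    [0.2, 0, -0.4],
    [0.2, 0, -0.4],
    [0.2, 0, -0.4],
    [0.2, 0, -0.4],
    [0.2, 0, -0.4],
    [0.2, 0, -0.4],
    [0.2, 0, -0.4],
    [0.2, 0, -0.4]
  ],
  "angular": [
    [0, 0, 0],
    [0, 0, 0],
    [0, 0, 0],
    [0, 0, 0],
    [0, 0, 0],
    [0, 0, 0],
    [0, 0, 0],
    [0, 0, 0]
  ]
}}

```text
clock: 17.05
position: [520.9, -251.0, 52.9]
tcp_rot: [[0.794, -0.425, 0.435], [-0.373, -0.905, -0.204], [0.481, 0.0, -0.877]]
wrist_force: [0.6, 0.3, 0.4]
grip_width: -0.001
```

The force is zero, so the fingers are off the pedal. I back away along the tool axis, up and away from the can.

Request:
{"op": "apply_moves", "data": {
  "dp": [
    [0, 0, -2],
    [0, 0, -5],
    [0, 0, -10],
    [0, 0, -15],
    [0, 0, -20],
    [0, 0, -20],
    [0, 0, -20],
    [0, 0, -20]
  ],
  "angular": [
    [0, 0, 0],
    [0, 0, 0],
    [0, 0, 0],
    [0, 0, 0],
    [0, 0, 0],
    [0, 0, 0],
    [0, 0, 0],
    [0, 0, 0]
  ]
}}

```text
clock: 17.72
position: [471.4, -227.7, 152.9]
tcp_rot: [[0.793, -0.425, 0.436], [-0.372, -0.905, -0.205], [0.482, 0.0, -0.876]]
wrist_force: [0.5, -0.9, -0.7]
grip_width: -0.004
```

Request:
{"op": "apply_moves", "data": {
  "dp": [
    [0, 0, -15],
    [0, 0, -12],
    [0, 0, -8],
    [0, 0, -4],
    [0, 0, -2],
    [0, 0, 0],
    [0, 0, 0],
    [0, 0, 0]
  ],
  "angular": [
    [0, 0, 0],
    [0, 0, 0],
    [0, 0, 0],
    [0, 0, 0],
    [0, 0, 0],
    [0, 0, 0],
    [0, 0, 0],
    [0, 0, 0]
  ]
}}

```text
clock: 18.38
position: [454.4, -219.6, 186.4]
tcp_rot: [[0.794, -0.425, 0.435], [-0.373, -0.905, -0.204], [0.48, -0.0, -0.877]]
wrist_force: [-0.1, -0.2, -0.6]
grip_width: 0.001
```

```bash
python3 -c "
from plan import *
import scipy.optimize as so
f2=env.grab_frame('scene'); save(f2,'scene7')
f=env.grab_frame('top'); save(f,'top7')
o=env.get_obs(); print(o['clock'],o['position'],o['wrist_force'])
P=pts(f,np.ones((480,640),bool))
for n,c in [('wide',(655,-240)),('slim',(625,228))]:
    q=P[(P[:,2]>236)&(P[:,2]<280)&(np.hypot(P[:,0]-c[0],P[:,1]-c[1])<140)]
    r=so.least_squares(lambda s:(q[:,2]-(s[2]-s[3]*((q[:,0]-s[0])**2+(q[:,1]-s[1])**2))),[*c,265,.002],loss='soft_l1').x
    print(n,r[:3],len(q))
a=cv2.imread('pics/top0.png').astype(int);b=cv2.imread('pics/top7.png').astype(int)
cv2.imwrite('pics/diff.png',np.hstack([cv2.resize(np.clip(abs(a-b)*3,0,255).astype(np.uint8),(400,300)),cv2.resize(cv2.imread('pics/scene7.png'),(400,300))]))
"
```

```text
18.4833 [ 454.39930151 -219.65519259  186.54980162] [-0.15956585 -0.66264746 -0.08693597]
wide [ 658.66227688 -241.7384075   265.44542956] 5427
slim [629.40839947 237.20052186 265.98730872] 3424
```

View pics/diff.png

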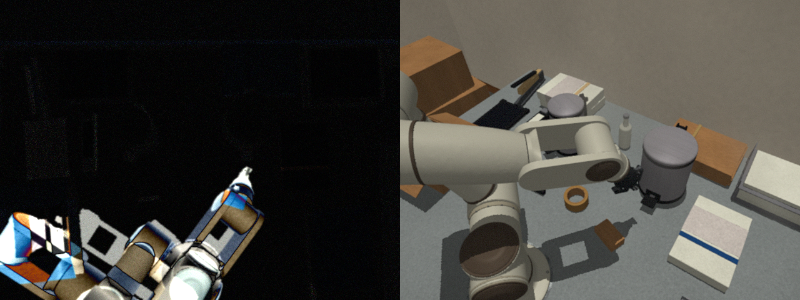

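View pics/scene7.png

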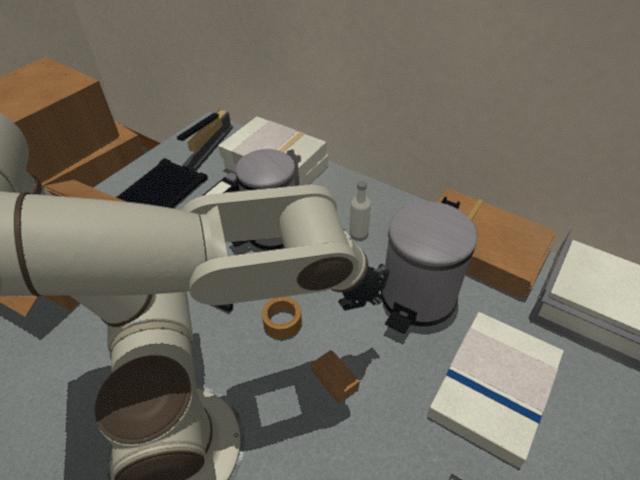

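The lid at (432,235) is shut and nothing moved: the top-view difference shows only the arm and its shadow. The gripper is clear.

```bash
python3 -c "
from rig import env
print(env.close_job())"
```

```text
the job is handed in; nothing more can be done
None
```

I opened the wide (toner-waste) can by its pedal, held the lid open, lowered it slowly, moved clear and handed the job in. `close_job` gives no verdict.

- **Opening:** I pressed the pedal with the shut fingertips, the tool tilted about 0.5 rad away from the can. The force jumped to about 18 N when the pedal met its stop, and the lid measured about 1.26 rad from scene depth (fully open is 1.25).
- **Holding:** The lid stayed there for about 3.4 s.
- **Lowering:** I let the pedal up at about 5–7 mm/s over roughly 4.8 s. The contact force changed gradually until the fingers left the pedal, with no sign of a drop. I did not measure the lid's speed directly.

**Last checks:**
- Both lids are shut, with dome tops at 265–266 mm.
- The cans' fitted centres are within about 1 mm of where they started.
- The top-view before/after difference shows only the arm and its shadow.
- The wrist force is about zero, with the gripper clear of everything.

My first lid-angle fit picked up the background instead of the lid. I redid it before lowering, and two repeat fits agreed at 1.26–1.27 rad.

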